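# Check the iron stand's tube with a collared gauge and show the tip to the microscope

## Robot

A 7-joint arm with a two-finger parallel gripper is mounted at the origin on the work surface. World frame = base frame: x ahead of the robot, y to its left, z up, the work surface at z = 0. Lengths are in m, angles in degrees, forces in N, time in s.
With the tool pointing down it reaches from about 0.425 to 0.975 m from the base axis. Payload 16.7 kg.
Tool frame: the origin (TCP) lies midway between the tips of the shut fingers; the grasp point (between the pads) lies 19 mm behind it (bot.hold_point_z is the distance from the TCP to the grasp point, in m); z points along the fingers, y is the line along which they close (so a half turn about z gives the same grasp; the last joint's range is limited). The gripper opens to 85 mm and grips with 20 to 120 N. Pads are 22 mm wide; open, the fingers measure 114 mm over their backs; the gripper's body (76 mm by 85 mm) begins 54 mm behind the grasp point. The pads swing forward as they close: fully open they stand 13 mm farther back than shut.
Start: joints at [61.507, 24.414, 4.234, 92.017, -1.954, 63.644, -3.845], TCP at [0.23, -0.635, 0.197] pointing down, gripper open.
Joint ranges: [-163.25, 163.25], [-28.42, 122.38], [-70.27, 78.77], [12.13, 141.07], [-58.53, 238.53], [9.26, 117.41], [-156.51, 156.51]. Speed limits (degrees/s): [108.29, 108.29, 136.94, 136.94, 172.46, 172.46, 172.46].

## Interface

Orientations are given as [roll, pitch, yaw] about the fixed x, y, z axes, in that order (R = Rz(yaw) Ry(pitch) Rx(roll)).
In Python, from bench import bot gives the robot as it stands.
- The arm moves only by the shell command python3 -m jog 'ROWS' [FORCE]. ROWS is JSON, a list of rows, each a list of 7 numbers: the closure, from 0 (fully open) to 1 (shut), then the shift along the world's x, y, z in mm, then the turn, a rotation vector about the world's x, y, z in rad. A call has 1 to 20 rows; each row shifts and turns the commanded pose from where the row before left it; what a row does not reach is not made up. A row lasts 1/8 s, in which the tool goes at most 62.5 mm and 10.7 degrees, less where a joint would pass 70% of its speed; a pose out of reach is approached as far as the arm can. A call with a gripper value outside its range is refused whole. The fingers move at their own pace and stop on an object; FORCE is the grip in N (left out, the last holds). Time passes only in rows, so rows that do not move let the fingers close. It gives the time, the measured TCP pose, the force, the opening and the grip force at its end, in the units of the state.
- bot.state(): the state, without advancing time (a new reading comes with each control period).
- bot.read_camera(name): name is "scene" or "top"; returns (picture, depth): 420x560x3 uint8, blue, green, red; 420x560 float32, m along the optical axis (not along the pixel's ray), 0 where there is no reading.
- bot.camera_params(name): a dict with "K" (3x3 intrinsics, pixels), "extrinsics" (4x4, takes a point from camera to world coordinates). Camera axes: x right, y up, looking along -z (the intrinsics and any distortion apply to the point x, -y, -z); pixel columns grow to the right and rows downward; lengths in m; the calibration is good to about 2 mm. A picture is of the moment at which its call begins. camera_params takes no time and is no camera call.
- bot.close_job(): hands the job in; it is judged then, once.
The state is a dict: "t": time; "qpos": joint angles; "qd": joint speeds; "tau": joint torques, N m; "tcp_pos": TCP position; "ee_rot": TCP orientation; "force": force on the tool from outside, world axes, zero at the start; "torque": the same for the moment, N m; "width": finger opening in m; "finger_force": force on a finger pad.
Only numpy, scipy, OpenCV 4.12 (cv2) and the standard library are available. Lean on these libraries where they do the work, as an engineer would, in place of code of your own. Each camera call takes 0.05 s, during which the arm holds its last target. There are 200 camera calls.

## Task

Check that the sloping guide tube of the soldering-iron stand is clear: take the gauge by its flat handle from its cradle, push its rod into the tube until the collar stops against the tube's mouth, then draw it out again completely. Finish holding it still in the gripper, with the rod level and its tip centred under the inspection microscope's lens, about 5 cm below the lens, for reading; do not let go. Do not bump the microscope, and leave the other things on the bench where they are.

Things in the scene. Friction and masses are not known exactly. Their poses are not given: they have to be found in the camera images.
- gauge: straight steel gauge, 178 mm long, about 140 g, lying level in its cradle, tip away from the robot. Origin on its long axis in the handle: the place to grip. x runs to the tip, z up as it lies. Flat-sided handle 16 mm wide (y), 18 high (z), from x = -45 to 35 mm; collar disc, diameter 32, from x = 35 to 43; round rod, diameter 10, from x = 43 to its rounded tip at x = 133 mm
- gauge_collar (a point): centre of the collar's front face (the face that stops against the tube's mouth), 43 mm ahead of the gauge's origin; axes as the gauge's
- gauge_tip (a point): the very end of the rod, on its axis, 133 mm ahead of the gauge's origin; axes as the gauge's
- cradle: fixed rest; the gauge's axis lies in it 55 mm above the bench. Base 200 x 50 x 8 mm; two forks open at the top, 12 mm long, 30 wide: one 36 mm behind the origin, 58 mm high, one 100 mm ahead, 62 mm high; between them the handle is free. Origin on the bench below the gauge's (within 4 mm); x as the gauge's, yaw within 0.3 rad. To the robot's left or right, the iron stand opposite
- iron_stand: fixed soldering-iron stand: dark base 230 x 76 x 12 mm (from x = -70 to +160 mm), a low sponge tray on its near end up to 28 mm high, and the sloping guide tube over its far end. Origin on the bench; x points away from the robot, turned by up to 0.3 rad
- guide_tube: fixed tube, 95 mm long, outside diameter 20, bore 14, widening over its first 15 mm to a mouth 23 mm inside, 29 outside. Origin at the centre of the mouth, 95 mm above the bench. x is the tube's axis, pointing into it: away from the robot, 25 degrees downward; z points up, square to it. The rod enters along x, axes parallel to these; the collar stops when gauge_collar meets this origin
- microscope: fixed upright microscope. Origin on the bench below the lens; x points to its pillar, away from the robot. Base plate 155 x 110 x 10 mm; white barrel, diameter 40 mm, over the origin from 210 (lens) to 340 mm above the bench; pillar, diameter 24 mm, 345 mm tall, at x = 95 mm; arm and block, up to 40 mm wide, between them at 260 to 310 mm height
- lens (a point): centre of the microscope's lens, the lower end of the barrel, 210 mm above the bench, facing straight down; z is up
- flux_bottle_mid (a point): bystander: loose white bottle with steel cap, diameter 48 mm, 95 mm tall, on the far side of the bench; point half-way up it
- solder_spool_mid (a point): bystander: loose solder spool, diameter 54 mm, 40 mm tall, on the far side of the bench; point at its centre
- screwdriver: bystander: loose screwdriver, 150 mm long, lying on the near side of the bench in front of the robot; x along it
- phone_board_mid (a point): bystander: loose phone circuit board 60 x 32 x 6 mm, lying on the near side of the bench; point at its centre
Things that resemble listed ones, but are neither listed nor needed, are in the scene too. Of the things that look like the iron_stand, the larger one is meant.

How it is judged (in metres and radians):
On the way, in this order (a step that is already met when the one before it is completed fails the run):
1. the gauge is in the tube with its collar stopped against the mouth (x of gauge_collar in the frame of guide_tube above -0.004 m and distance between gauge_collar and guide_tube below 0.008 m and angle between the x axis of gauge and the x axis of guide_tube, either way round below 0.12 rad), for 0.2 s.
2. the gauge is drawn completely out of the tube, still in the gripper (x of gauge_tip in the frame of guide_tube below -0.005 m and contact force between the fingers and gauge above 0.5 N), for 0.1 s.
At the end, for the whole second after the job is handed in: the gauge is held still by the gripper alone, its handle more than 100 mm above the bench and touching no microscope, stand or cradle; its axis is level within 7 degrees; its tip is within 12 mm sideways of the lens's axis and 25 to 75 mm below the lens (horizontal distance between gauge_tip and lens below 0.012 m and z of gauge_tip in the frame of lens between -0.075 and -0.025 m and angle between gauge's own x axis and vertical between 1.451 and 1.691 rad and contact force between the fingers and gauge above 0.5 N and linear speed of gauge below 0.02 m/s and height (world z) of gauge above 0.1 m and contact force between gauge and microscope below 0.1 N and contact force between gauge and iron_stand below 0.1 N and contact force between gauge and cradle below 0.1 N); the arm keeps its last pose, push and grip.
It fails at once if the microscope is bumped (more than 3 N) (contact force between microscope and anything else above 3 N).
It fails at once if a bystander is moved more than 25 mm (distance of any of flux_bottle_mid, solder_spool_mid, screwdriver, phone_board_mid from where it was at the start of the episode above 0.025 m).
It also fails if it takes over 64 s, if anything falls off the work surface, if the arm or the gripper's body presses on something with over 40 N, if the wrist force passes 120 N, or if a joint passes its speed limit or range.

## Working session

There is one attempt and no reset: what is moved stays moved. The work goes in short steps, Python scripts to look and compute and a shell command to move; the robot and the scene stay as the last step left them, time stands still between calls to the robot, and variables do not carry over. Pictures are saved under pics/ and viewed, at most 10 in all, crops included, and the job is handed in when it is done.

```bash
mkdir -p pics; ls; python3 - <<'E'
from bench import bot
import cv2,numpy as np
for n in("scene","top"):
    p,d=bot.read_camera(n); cv2.imwrite(f"pics/{n}0.png",p); np.save(f"pics/{n}0.npy",d)
    c=bot.camera_params(n); print(n,np.array(c["K"]).round(1).tolist(),np.array(c["extrinsics"]).round(3).tolist(),[k for k in c])
s=bot.state(); print(s["t"],s["tcp_pos"],s["ee_rot"],s["width"],bot.hold_point_z)
E
```

```text
pics
scene [[409.6, 0.0, 284.3], [0.0, 409.6, 210.6], [0.0, 0.0, 1.0]] [[-0.936, -0.234, 0.263, 0.833], [0.352, -0.583, 0.733, 0.73], [-0.018, 0.778, 0.628, 0.791], [0.0, 0.0, 0.0, 1.0]] ['K', 'extrinsics']
top [[494.2, 0.0, 279.0], [0.0, 494.2, 212.6], [0.0, 0.0, 1.0]] [[-0.018, 0.995, -0.096, 0.469], [-0.999, -0.021, -0.032, -0.062], [-0.034, 0.095, 0.995, 1.178], [0.0, 0.0, 0.0, 1.0]] ['K', 'extrinsics']
0.1 [ 0.22989296 -0.63421263  0.19605699] [-1.79931630e+02  6.42097176e-03  1.99266512e+01] 0.08546680201776764 0.0187
```

View pics/scene0.png

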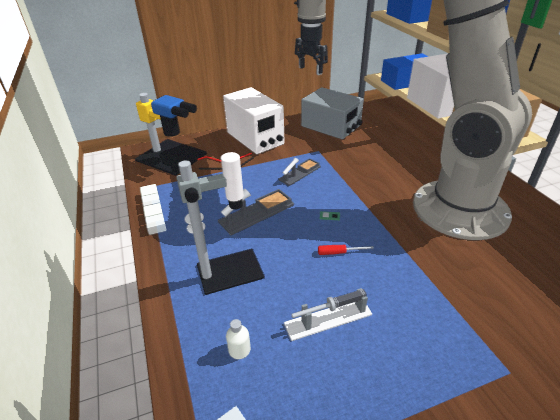

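View pics/top0.png

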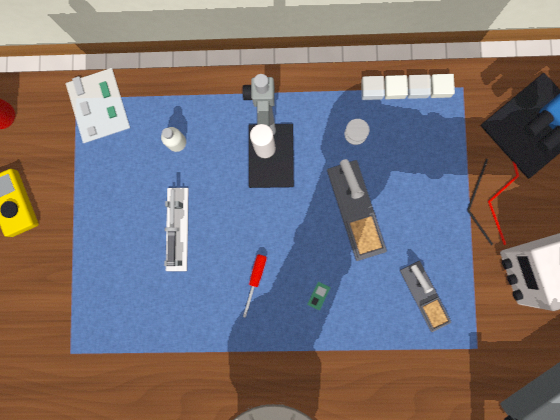

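The top view shows the gauge in its cradle at about (176,228), the microscope barrel at (262,140), the spool at (357,131), the bottle at (173,138), the screwdriver at (256,280) and the board at (318,295). Two things look like the iron stand: one at (355,210) and one at (425,295). The one at (355,210) is the larger, so it is the one meant. The crop below is to confirm that.

```bash
cat > h.py <<'E'
import numpy as np,cv2
from bench import bot
def cloud(n,d):
    c=bot.camera_params(n);K=np.array(c["K"]);T=np.array(c["extrinsics"])
    v,u=np.mgrid[:d.shape[0],:d.shape[1]]
    P=np.stack([(u-K[0,2])/K[0,0]*d,-(v-K[1,2])/K[1,1]*d,-d],-1)@T[:3,:3].T+T[:3,3]
    P[d==0]=np.nan
    return P
def proj(n,X):
    c=bot.camera_params(n);K=np.array(c["K"]);T=np.array(c["extrinsics"])
    p=(np.atleast_2d(X)-T[:3,3])@T[:3,:3]
    return np.stack([K[0,2]+K[0,0]*p[:,0]/-p[:,2],K[1,2]+K[1,1]*-p[:,1]/-p[:,2]],-1)
E
python3 - <<'E'
from h import *
t=cv2.imread("pics/top0.png")
a=cv2.resize(t[150:270,300:460],None,fx=2.5,fy=2.5,interpolation=2)
a=cv2.resize(t[155:335,315:455],(400,514),interpolation=2); b=cv2.resize(t[170:290,130:223],(398,514),interpolation=2)
cv2.imwrite("pics/crop1.png",np.hstack([a,b]))
D={n:cloud(n,np.load(f"pics/{n}0.npy")) for n in("top","scene")}
P=D["top"]
print("mat z",np.nanmedian(P[200:300,100:150,2]),np.nanmedian(P[300:340,350:390,2]))
def box(n,lo,hi):
    Q=D[n].reshape(-1,3);m=np.all((Q>lo)&(Q<hi),1);return Q[m]
for (u,v) in [(176,190),(176,228),(176,265),(350,165),(355,195),(368,235),(262,130),(262,140),(357,131),(173,135)]:print((u,v),P[v,u].round(3))
for n in D:
    print(n)
    for nm,lo,hi in [("cradle base",[.3,.05,.004],[.7,.25,.014]),("gauge",[.3,.05,.05],[.7,.25,.08]),("stand base",[.35,-.35,.008],[.65,-.1,.018]),("tube",[.45,-.35,.05],[.7,-.1,.14]),("barrel",[.5,-.15,.315],[.72,.05,.36]),("mbase",[.4,-.15,.006],[.72,.05,.014])]:
        q=box(n,lo,hi)
        if len(q)<5: print(nm,len(q));continue
        r=cv2.minAreaRect(q[:,:2].astype(np.float32)*1000)
        e=np.linalg.svd(q-q.mean(0),full_matrices=False)
        print(nm,len(q),np.median(q,0).round(4),"rect",np.round(r[0]),np.round(r[1]),round(r[2],1),"ax",e[2][0].round(3),e[1].round(3), q.min(0).round(3),q.max(0).round(3))
E
```

```text
mat z 0.0018308745177734176 0.0014955210369341776
(176, 190) [0.641 0.223 0.01 ]
(176, 228) [0.546 0.21  0.064]
(176, 265) [0.462 0.211 0.058]
(350, 165) [ 0.681 -0.189  0.064]
(355, 195) [ 0.609 -0.195  0.087]
(368, 235) [ 0.523 -0.23   0.025]
(262, 130) [ 0.694 -0.008  0.342]
(262, 140) [ 0.677 -0.007  0.338]
(357, 131) [ 0.766 -0.211  0.039]
(173, 135) [0.757 0.212 0.083]
top
cradle base 3100 [0.5138 0.1879 0.0056] rect [500. 150.] [200. 400.] 90.0 ax [-0.997 -0.079 -0.005] [6.026 3.124 0.112] [0.3   0.05  0.004] [0.7   0.25  0.014]
gauge 585 [0.5344 0.2193 0.0625] rect [549. 220.] [ 32. 175.] 89.1 ax [-1.     0.008  0.025] [1.221 0.158 0.105] [0.462 0.204 0.05 ] [0.637 0.237 0.074]
stand base 1686 [ 0.5739 -0.208   0.0118] rect [ 501. -227.] [248. 297.] 89.2 ax [-0.895 -0.445 -0.008] [3.943 2.158 0.09 ] [ 0.35  -0.35   0.008] [ 0.65  -0.101  0.018]
tube 398 [ 0.6427 -0.1883  0.0839] rect [ 650. -190.] [95. 26.] 14.2 ax [-0.895 -0.269  0.357] [0.591 0.158 0.12 ] [ 0.603 -0.213  0.05 ] [ 0.696 -0.169  0.11 ]
barrel 461 [ 0.683  -0.0074  0.3403] rect [685.  -6.] [39. 38.] 43.0 ax [-
[... 498 characters left out ...]
] [1.306 0.179 0.107] [0.461 0.203 0.05 ] [0.637 0.238 0.075]
stand base 742 [ 0.579  -0.1965  0.0126] rect [ 503. -228.] [247. 295.] 89.1 ax [0.899 0.439 0.01 ] [2.643 1.453 0.052] [ 0.353 -0.35   0.008] [ 0.65  -0.103  0.018]
tube 161 [ 0.6309 -0.1848  0.0711] rect [ 650. -186.] [92. 23.] 13.9 ax [ 0.892  0.225 -0.393] [0.422 0.142 0.057] [ 0.604 -0.206  0.05 ] [ 0.695 -0.167  0.11 ]
barrel 333 [0.6887 0.0055 0.3369] rect [687.  -5.] [39. 40.] 37.1 ax [ 0.128  0.78  -0.612] [0.21  0.194 0.115] [ 0.668 -0.026  0.315] [0.707 0.015 0.343]
mbase 1021 [ 0.6785 -0.0038  0.011 ] rect [561. -49.] [200. 318.] 89.5 ax [0.98  0.198 0.007] [2.356 1.445 0.052] [ 0.401 -0.15   0.006] [0.72  0.05  0.014]
```

View pics/crop1.png

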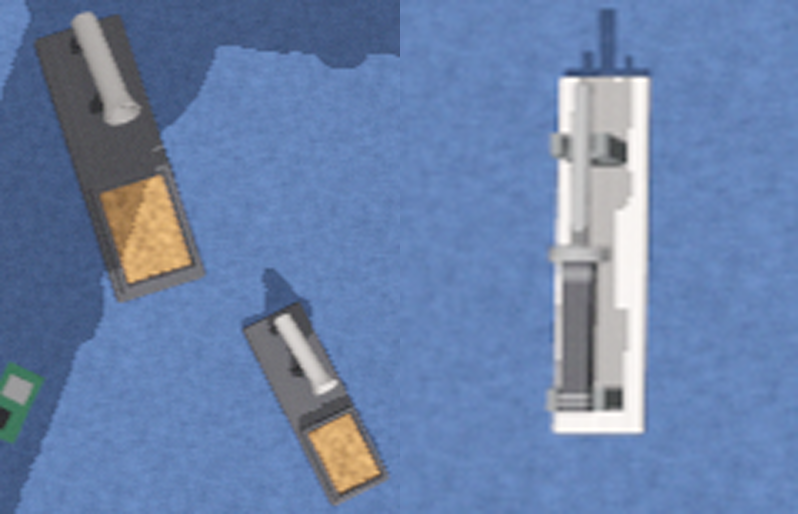

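The crop confirms it: the stand at left is the larger, with the flared mouth at the tray side at full-picture pixel (357,194). Next I fit known-shape models to the gauge, tube and barrel.

```bash
cat > fit.py <<'E'
from h import *
from scipy.optimize import least_squares
def Rz(a):c,s=np.cos(a),np.sin(a);return np.array([[c,-s,0],[s,c,0],[0,0,1]])
def Ry(a):c,s=np.cos(a),np.sin(a);return np.array([[c,0,s],[0,1,0],[-s,0,c]])
def cap(q,a,b,r): # solid cylinder sdf along x
    d=np.stack([np.hypot(q[:,1],q[:,2])-r,np.abs(q[:,0]-(a+b)/2)-(b-a)/2],1)
    return np.minimum(d.max(1),0)+np.linalg.norm(np.maximum(d,0),axis=1)
def bx(q,lo,hi):
    lo,hi=np.array(lo),np.array(hi);d=np.abs(q-(lo+hi)/2)-(hi-lo)/2
    return np.minimum(d.max(1),0)+np.linalg.norm(np.maximum(d,0),axis=1)
def gauge(q):return np.min([bx(q,[-.045,-.008,-.009],[.035,.008,.009]),cap(q,.035,.043,.016),cap(q,.043,.133,.005)],0)
def tube(q):
    r=np.interp(q[:,0],[0,.015],[.0145,.010])
    return np.max([(np.hypot(q[:,1],q[:,2])-r),-q[:,0],q[:,0]-.095],0)
def sel(Q,lo,hi):
    Q=Q.reshape(-1,3);return Q[np.all((Q>lo)&(Q<hi),1)]
if __name__=="__main__":
  D={n:cloud(n,np.load(f"pics/{n}0.npy")) for n in("top","scene")}
  for ns in (["top"],["scene"],["top","scene"]):
    q=np.vstack([sel(D[n],[.44,.15,.046],[.67,.26,.09]) for n in ns])
    def g(p,flt=0):
        R=Rz(p[3]);l=(q-p[:3])@R
        k=(np.abs(l[:,0]+.036)>.009)&(np.abs(l[:,0]-.1)>.009)
        return np.where(k,gauge(l),0)
    r=least_squares(g,[.506,.22,.055,-.03],loss="soft_l1",f_scale=.001);print(ns,"gauge",r.x.round(4),"med",np.median(np.abs(g(r.x))).round(4))
    w=np.vstack([sel(D[n],[.56,-.26,.05],[.72,-.14,.14]) for n in ns])
    def t(p):
        l=(w-p[:3])@(Rz(p[3])@Ry(np.radians(25)))
        s=tube(l); s[np.hypot(l[:,1],l[:,2])<.0105]*=(l[np.hypot(l[:,1],l[:,2])<.0105,0]>.01)
        return np.clip(s,-.01,.01)
    r=least_squares(t,[.605,-.2,.095,.25],loss="soft_l1",f_scale=.001);print(ns,"tube",r.x.round(4),"med",np.median(np.abs(t(r.x))).round(4),len(w))
    b=np.vstack([sel(D[n],[.65,-.05,.215],[.71,.04,.255]) for n in ns]+[sel(D[n],[.65,-.05,.315],[.71,.04,.335]) for n in ns])
    r=least_squares(lambda p:np.hypot(b[:,0]-p[0],b[:,1]-p[1])-.02,[.685,-.005],loss="soft_l1",f_scale=.001);print(ns,"barrel",r.x.round(4),len(b))
    a=np.vstack([sel(D[n],[.72,-.1,.335],[.85,.1,.36]) for n in ns]);print("pillar top",np.median(a,0).round(3) if len(a) else 0)
E
python3 fit.py
```

```text
['top'] gauge [ 0.5055  0.2217  0.0564 -0.0178] med 0.0005
['top'] tube [ 0.6088 -0.2002  0.0951  0.2746] med 0.0008 398
['top'] barrel [ 0.6866 -0.0064] 100
pillar top [ 0.779 -0.008  0.345]
['scene'] gauge [ 0.5055  0.2206  0.056  -0.0173] med 0.0004
['scene'] tube [ 0.6083 -0.2011  0.096   0.2814] med 0.0014 161
['scene'] barrel [ 0.6864 -0.0086] 350
pillar top [ 0.782 -0.002  0.345]
['top', 'scene'] gauge [ 0.5054  0.221   0.0562 -0.0169] med 0.0005
['top', 'scene'] tube [ 0.6091 -0.2004  0.095   0.277 ] med 0.0009 559
['top', 'scene'] barrel [ 0.6865 -0.0082] 450
pillar top [ 0.78  -0.006  0.345]
```

```bash
python3 -m jog '[[0,19,36,5,0,0,-0.03],[0,19,36,5,0,0,-0.03],[0,19,36,5,0,0,-0.03],[0,19,36,5,0,0,-0.03],[0,19,36,5,0,0,-0.03],[0,19,36,5,0,0,-0.03],[0,19,36,5,0,0,-0.03],[0,19,36,5,0,0,-0.03],[0,19,36,5,0,0,-0.03],[0,19,36,5,0,0,-0.03],[0,19,36,5,0,0,-0.03],[0,19,36,5,0,0,-0.03]]' 60
```

```text
t: 1.6
tcp_pos: [0.4583, -0.2013, 0.2567]
ee_rot: [-180.0, 0.0, -0.8]
force: [-0.2, -0.2, 0.7]
width: 0.0853
finger_force: 0.0
```

```bash
python3 -m jog '[[0,4,38,0,0,0,0],[0,4,38,0,0,0,0],[0,4,38,0,0,0,0],[0,4,38,0,0,0,0],[0,4,38,0,0,0,0],[0,4,38,0,0,0,0],[0,4,38,0,0,0,0],[0,4,38,0,0,0,0],[0,4,38,0,0,0,0],[0,4,38,0,0,0,0],[0,4,38,0,0,0,0],[0,0,0,0,0,0,0],[0,0,0,0,0,0,0],[0,0,0,0,0,0,0]]'
```

```text
t: 3.35
tcp_pos: [0.5021, 0.2143, 0.2567]
ee_rot: [180.0, -0.0, -0.8]
force: [0.4, 0.9, 0.9]
width: 0.0855
finger_force: 0.0
```

```bash
python3 -m jog '[[0,3,6,-30,0,0,-0.004],[0,0,1,-40,0,0,0],[0,0,0,-40,0,0,0],[0,0,0,-40,0,0,0],[0,0,0,-30,0,0,0],[0,0,0,-25,0,0,0],[0,0,0,-15,0,0,0],[0,0,0,0,0,0,0],[0,0,0,0,0,0,0]]'; python3 - <<'E'
from h import *
P=[]
for n,(v,u) in {"scene":(250,260),"top":(150,110)}.items():
    p,d=bot.read_camera(n);P.append(cv2.resize(p[v:v+130,u:u+130],(400,400),interpolation=2))
cv2.imwrite("pics/g1.png",np.hstack(P))
E
```

```text
t: 4.47
tcp_pos: [0.5056, 0.2226, 0.0376]
ee_rot: [-180.0, -0.1, -0.9]
force: [0.4, -0.5, 0.5]
width: 0.0856
finger_force: 0.0
```

View pics/g1.png

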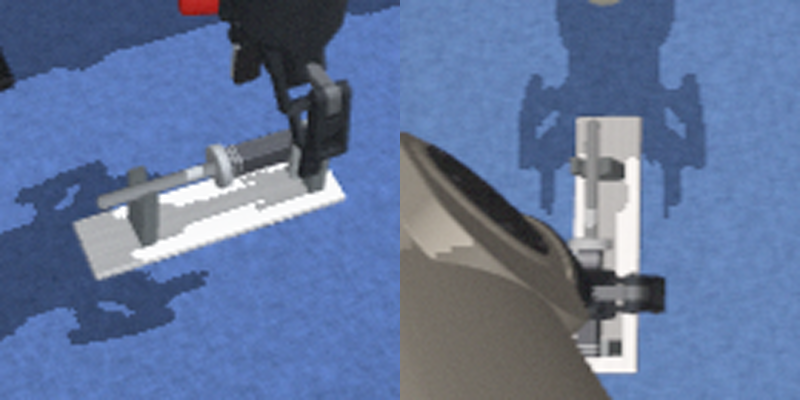

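The two fingers straddle the handle: the left crop shows the gripper around (310,120) and the right crop shows the near finger at (630,295), about 55 px below the collar. I'll close at 60 N.

```bash
python3 -m jog '[[1,0,0,0,0,0,0],[1,0,0,0,0,0,0],[1,0,0,0,0,0,0],[1,0,0,0,0,0,0],[1,0,0,0,0,0,0],[1,0,0,0,0,0,0],[1,0,0,0,0,0,0],[1,0,0,0,0,0,0]]' 80; python3 -m jog '[[1,0,0,10,0,0,0],[1,0,0,20,0,0,0],[1,0,0,30,0,0,0],[1,0,0,40,0,0,0],[1,0,0,40,0,0,0],[1,0,0,0,0,0,0],[1,0,0,0,0,0,0]]'; cat >> h.py <<'E'
E
cat > g.py <<'E'
# fit gauge in hand: print tcp->gauge transform
from fit import *
from scipy.spatial.transform import Rotation as Ro
import sys
def fitg(save=None):
    s=bot.state();Rt=Ro.from_euler("xyz",s["ee_rot"],degrees=True).as_matrix();tp=np.array(s["tcp_pos"])
    Rg=Rt@np.diag([1,-1,-1.]);o=tp-Rt[:,2]*bot.hold_point_z
    Q=[]
    for n in("top","scene"):
        p,d=bot.read_camera(n);q=cloud(n,d).reshape(-1,3);l=(q-o)@Rg
        k=(l[:,0]>.02)&(l[:,0]<.145)&(np.abs(l[:,1])<.025)&(np.abs(l[:,2])<.025);Q.append(l[k])
        if save:cv2.imwrite(f"pics/{save}_{n}.png",p)
    l=np.vstack(Q)
    def f(p): return np.clip(gauge((l-p[:3])@Ro.from_euler("yz",p[3:]).as_matrix()),-.01,.01)
    r=least_squares(f,np.zeros(5),loss="soft_l1",f_scale=.001)
    print("in-hand xyz mm",(r.x[:3]*1000).round(1),"pitch,yaw deg",np.degrees(r.x[3:]).round(2),[len(x) for x in Q],"med",np.median(np.abs(f(r.x))).round(4))
    G=Rg@Ro.from_euler("yz",r.x[3:]).as_matrix(); g=o+Rg@r.x[:3]
    print("gauge",g.round(4),"xaxis",G[:,0].round(4),"tip",(g+.133*G[:,0]).round(4),"tcp",tp.round(4),np.round(s["ee_rot"],2))
    return r.x
if __name__=="__main__":fitg(sys.argv[1] if len(sys.argv)>1 else None)
E
python3 g.py lift
```

```text
t: 5.58
tcp_pos: [0.505, 0.2225, 0.0367]
ee_rot: [-180.0, -0.0, -0.9]
force: [0.4, -0.6, -0.9]
width: -0.0001
finger_force: 0.0
t: 6.45
tcp_pos: [0.505, 0.2223, 0.1774]
ee_rot: [-180.0, -0.1, -0.9]
force: [0.1, 0.3, -0.7]
width: -0.0001
finger_force: 0.0
in-hand xyz mm [0. 0. 0.] pitch,yaw deg [0. 0.] [0, 0] med nan
gauge [0.505  0.2223 0.1961] xaxis [ 9.999e-01 -1.630e-02  9.000e-04] tip [0.638  0.2201 0.1962] tcp [0.505  0.2223 0.1774] [-1.7999e+02 -5.0000e-02 -9.4000e-01]
  return _methods._mean(a, axis=axis, dtype=dtype,
  ret = ret.dtype.type(ret / rcount)
```

The fingers shut on nothing. I'll look at where the gauge is now.

```bash
python3 - <<'E'
import cv2,numpy as np
s=cv2.imread("pics/lift_scene.png");t=cv2.imread("pics/lift_top.png")
cv2.imwrite("pics/miss.png",np.hstack([cv2.resize(s[180:380,230:430],(400,400),interpolation=2),cv2.resize(t[120:320,80:280],(400,400),interpolation=2)]))
E
```

```text
(no output)
```

View pics/miss.png

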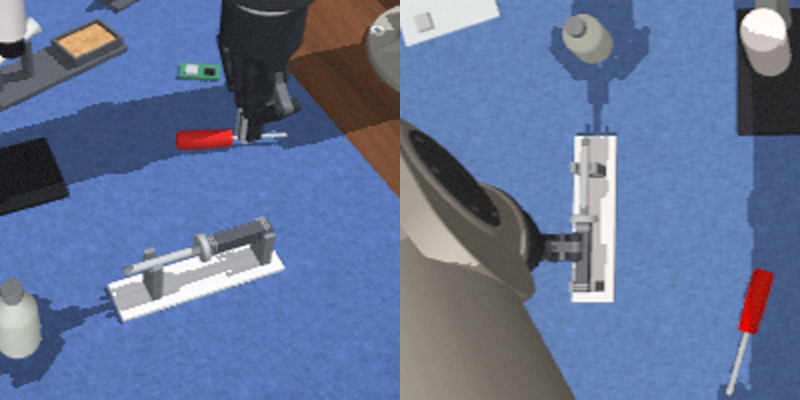

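```bash
python3 - <<'E'
from fit import *
s=bot.state();tp=np.array(s["tcp_pos"]);print(tp,s["ee_rot"],s["qpos"])
ims=[]
for n in("top","scene"):
    p,d=bot.read_camera(n);C=cloud(n,d)
    q=sel(C,[tp[0]-.12,tp[1]-.12,.1],[tp[0]+.12,tp[1]+.12,.26])
    for z in np.arange(.12,.26,.01):
        k=q[np.abs(q[:,2]-z)<.005]
        if len(k)>3:print(n,z.round(3),len(k),k.min(0).round(3),k.max(0).round(3))
    u=proj(n,tp)[0];print(n,"tcp px",u)
    cv2.circle(p,tuple(int(round(x)) for x in u),3,(0,255,0),1)
    a,b=int(u[0]),int(u[1]);ims.append(cv2.resize(p[max(b-70,0):max(b-70,0)+140,max(a-70,0):max(a-70,0)+140],(400,400),interpolation=2))
cv2.imwrite("pics/tcp.png",np.hstack(ims))
E
```

```text
[0.50460788 0.22215775 0.17632114] [ 1.79978042e+02  4.59640072e-02 -9.30287342e-01] [  -4.77848556   16.64318054  -30.50798805  107.66995228    9.82783669
   58.3180372  -130.36148769]
top tcp px [156.56064952 244.69427465]
scene 0.21 5 [0.497 0.227 0.211] [0.513 0.228 0.215]
scene 0.22 37 [0.497 0.208 0.215] [0.515 0.235 0.225]
scene 0.23 48 [0.496 0.215 0.225] [0.515 0.236 0.235]
scene 0.24 40 [0.497 0.215 0.236] [0.516 0.236 0.245]
scene 0.25 20 [0.51  0.212 0.245] [0.517 0.235 0.255]
scene 0.26 27 [0.492 0.195 0.255] [0.518 0.253 0.26 ]
scene tcp px [352.01719388 261.55973005]
```

View pics/tcp.png

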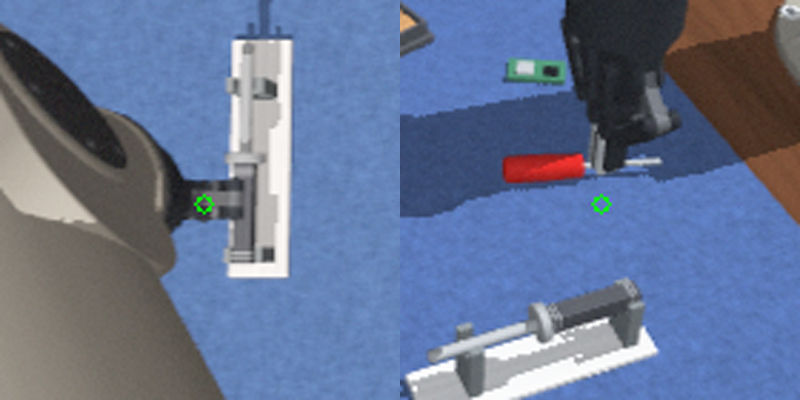

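```bash
python3 - <<'E'
from fit import *
for n,pts in (("top",[(152,241),(156,241),(160,241),(164,241),(167,241),(170,241),(164,238),(164,245)]),("scene",[(349,238),(351,245),(352,248),(355,240),(358,245),(360,230),(372,235),(352,225),(356,200)])):
    p,d=bot.read_camera(n);C=cloud(n,d)
    for u,v in pts:print(n,u,v,C[v,u].round(3),p[v,u])
print(proj("top",[[.505,.222,z] for z in(.18,.21,.25,.3)]).round(),proj("scene",[[.505,.222,z] for z in(.18,.21,.25,.3)]).round())
E
```

```text
top 152 241 [0.505 0.186 0.333] [43 39 37]
top 156 241 [0.506 0.184 0.316] [84 79 82]
top 160 241 [0.506 0.177 0.315] [117 115 115]
top 164 241 [0.506 0.172 0.307] [117 114 115]
top 167 241 [0.506 0.167 0.306] [142 141 139]
top 170 241 [0.506 0.162 0.302] [99 98 99]
top 164 238 [0.512 0.174 0.299] [57 52 49]
top 164 245 [0.499 0.171 0.308] [120 120 120]
scene 349 238 [0.515 0.217 0.241] [108 107 101]
scene 351 245 [0.515 0.228 0.232] [132 130 125]
scene 352 248 [0.512 0.227 0.222] [140 136 131]
scene 355 240 [0.511 0.234 0.249] [38 35 30]
scene 358 245 [0.503 0.234 0.233] [52 44 42]
scene 360 230 [0.505 0.237 0.276] [44 39 35]
scene 372 235 [0.509 0.282 0.303] [96 93 88]
scene 352 225 [0.52  0.231 0.288] [40 36 33]
scene 356 200 [0.53  0.25  0.363] [48 45 41]
[[156. 244.]
 [152. 244.]
 [146. 243.]
 [137. 242.]] [[352. 260.]
 [353. 250.]
 [355. 235.]
 [357. 215.]]
```

The depth shows the shut fingertips at about z = 0.211, while the reported TCP says 0.177. The xy agrees. So the real tips are about 34 mm higher than reported, and the fingers closed just above the handle. The gauge is still seated in the cradle, so I'll open and go down 34 mm deeper than before.

```bash
python3 -m jog '[[0,0,0,0,0,0,0],[0,0,0,0,0,0,0],[0,0,0,0,0,0,0],[0,0,0,0,0,0,0],[0,0,0,0,0,0,0],[0,0,0,0,0,0,0],[0,0,-1,-30,0,0,0],[0,0,0,-40,0,0,0],[0,0,0,-30,0,0,0],[0,0,0,-25,0,0,0],[0,0,0,-20,0,0,0],[0,0,0,-15,0,0,0],[0,0,0,-13,0,0,0],[0,0,0,0,0,0,0]]'
python3 -m jog '[[1,0,0,0,0,0,0],[1,0,0,0,0,0,0],[1,0,0,0,0,0,0],[1,0,0,0,0,0,0],[1,0,0,0,0,0,0],[1,0,0,0,0,0,0],[1,0,0,0,0,0,0],[1,0,0,0,0,0,0]]' 80
```

```text
t: 8.5
tcp_pos: [0.5047, 0.2213, 0.0031]
ee_rot: [180.0, 0.1, -0.9]
force: [0.2, -0.0, 1.1]
width: 0.0853
finger_force: 0.0
t: 9.5
tcp_pos: [0.5053, 0.2215, 0.0042]
ee_rot: [-180.0, -0.0, -0.9]
force: [-1.5, -0.6, 7.3]
width: 0.0149
finger_force: 78.0
```

```bash
python3 -m jog '[[1,0,0,10,0,0,0],[1,0,0,20,0,0,0],[1,0,0,30,0,0,0],[1,0,0,30,0,0,0],[1,0,0,30,0,0,0],[1,0,0,20,0,0,0],[1,0,0,0,0,0,0],[1,0,0,0,0,0,0]]'; sed -i 's/o=tp-Rt\[:,2\]\*bot.hold_point_z/o=tp-Rt[:,2]*(bot.hold_point_z+.0343)/' g.py; python3 g.py lift2
```

```text
t: 10.5
tcp_pos: [0.5047, 0.2212, 0.1436]
ee_rot: [180.0, 0.0, -0.9]
force: [-0.9, -0.1, -2.7]
width: 0.0146
finger_force: 78.1
in-hand xyz mm [ 0.3 -0.6 -1.3] pitch,yaw deg [ 0.1  -0.06] [340, 400] med 0.0007
gauge [0.505  0.2206 0.1952] xaxis [ 0.9998 -0.0173 -0.0019] tip [0.638  0.2183 0.195 ] tcp [0.5047 0.2212 0.1436] [ 1.7999e+02  1.0000e-02 -9.3000e-01]
```

```bash
python3 -m jog '[[1,-12,-15,0,0,0,0.021],[1,-12,-33,0,0,0,0.021],[1,-12,-33,0,0,0,0.021],[1,-12,-33,0,0,0,0.021],[1,-12,-33,0,0,0,0.021],[1,-12,-33,0,0,0,0.021],[1,-12,-33,0,0,0,0.021],[1,0,-33,0,0,0,0.021],[1,0,-33,0,0,0,0.021],[1,0,-33,0,0,0,0.021],[1,0,-33,0,0,0,0.021],[1,0,-33,0,0,0,0.021],[1,0,-33,0,0,0,0.021],[1,0,-33,0,0,0,0.021],[1,0,-33,0,0,0,0],[1,0,-15,0,0,0,0],[1,0,0,0,0,0,0]]'; python3 -m jog '[[1,0,0,0,-0.02,0.07,0],[1,0,0,0,-0.02,0.07,0],[1,0,0,0,-0.02,0.07,0],[1,0,0,0,-0.02,0.07,0],[1,0,0,0,-0.02,0.07,0],[1,0,0,0,-0.0193,0.0697,0],[1,0,0,0,0,0,0],[1,0,0,0,0,0,0]]'; python3 g.py pre
```

```text
t: 12.72
tcp_pos: [0.4207, -0.2707, 0.1432]
ee_rot: [-180.0, 0.0, 15.8]
force: [-0.4, 0.7, -1.7]
width: 0.0144
finger_force: 78.1
t: 13.72
tcp_pos: [0.4209, -0.27, 0.1436]
ee_rot: [-180.0, 24.9, 16.0]
force: [0.1, -0.4, -1.0]
width: 0.0147
finger_force: 78.2
in-hand xyz mm [-0.5 -1.6 -1.4] pitch,yaw deg [-0.46  0.66] [0, 179] med 0.001
gauge [ 0.4418 -0.2657  0.1906] xaxis [ 0.8719  0.2614 -0.4141] tip [ 0.5578 -0.231   0.1356] tcp [ 0.4209 -0.27    0.1436] [-179.96   24.93   15.96]
```

```bash
python3 -m jog '[[1,0,25,-28,0,0,0],[1,14,0,0,0,0,0],[1,15,0,0,0,0,0],[1,0,0,0,0,0,0],[1,0,0,0,0,0,0]]'; cat > rel.py <<'E'
from g import *
x=fitg("rel")
E
python3 rel.py; python3 - <<'E'
from fit import *
p=cv2.imread("pics/rel_scene.png")
o=np.array([.6083,-.2011,.096]);R=Rz(.2814)@Ry(np.radians(25))
for a in (-.16,-.1,-.025,0,.09):
    u=proj("scene",o+R[:,0]*a)[0]; cv2.circle(p,tuple(int(round(v)) for v in u),1,(0,255,0),-1)
u=proj("scene",o)[0].astype(int);print(u)
cv2.imwrite("pics/pre_c.png",cv2.resize(p[u[1]-65:u[1]+55,u[0]-60:u[0]+100],(800,600),interpolation=2))
E
```

```text
t: 14.45
tcp_pos: [0.4499, -0.246, 0.1159]
ee_rot: [-180.0, 25.0, 15.9]
force: [-1.4, 0.1, -0.7]
width: 0.0146
finger_force: 78.2
in-hand xyz mm [-0.6 -0.7 -1.4] pitch,yaw deg [0.05 0.3 ] [0, 183] med 0.0008
gauge [ 0.4706 -0.2409  0.163 ] xaxis [ 0.87    0.2529 -0.4233] tip [ 0.5863 -0.2073  0.1067] tcp [ 0.4499 -0.246   0.1159] [-180.     24.99   15.88]
[247 191]
```

View pics/pre_c.png

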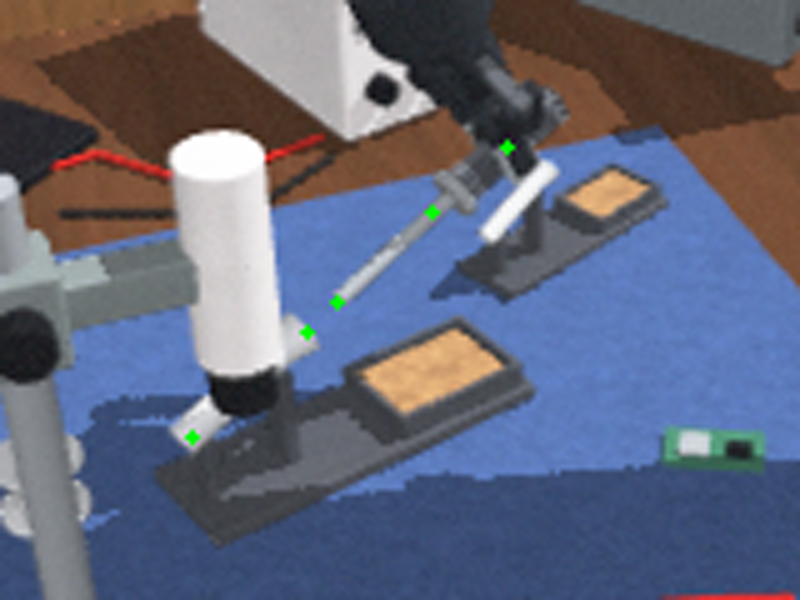

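The rod lies right on the tube's axis. In the crop the tip is at (337,300) and the mouth at (307,333), with the axis marks on the rod. I'll insert along the axis.

```bash
python3 -m jog '[[1,8.7,3.3,-4.9,0,0,0],[1,8.7,2.5,-4.2,0,0,0],[1,8.7,2.5,-4.2,0,0,0],[1,8.7,2.5,-4.2,0,0,0],[1,8.7,2.5,-4.2,0,0,0],[1,8.7,2.5,-4.2,0,0,0],[1,0,0,0,0,0,0]]'
```

```text
t: 15.42
tcp_pos: [0.503, -0.2293, 0.0894]
ee_rot: [-180.0, 25.0, 16.0]
force: [1.2, 0.5, -0.2]
width: 0.0143
finger_force: 78.5
```

```bash
python3 -m jog '[[1,8.7,2.5,-4.2,0,0,0],[1,8.7,2.5,-4.2,0,0,0],[1,8.7,2.5,-4.2,0,0,0],[1,8.7,2.5,-4.2,0,0,0],[1,4.4,1.2,-2.1,0,0,0],[1,0,0,0,0,0,0]]'
```

```text
t: 16.18
tcp_pos: [0.5419, -0.2182, 0.0706]
ee_rot: [-180.0, 25.0, 16.0]
force: [1.9, 0.0, -0.3]
width: 0.0149
finger_force: 78.6
```

Free so far; now the last 10 mm, slowly, to the stop.

```bash
python3 -m jog '[[1,1.8,0.5,-0.8,0,0,0],[1,1.8,0.5,-0.8,0,0,0],[1,1.8,0.5,-0.8,0,0,0],[1,1.8,0.5,-0.8,0,0,0],[1,0,0,0,0,0,0]]'; python3 -m jog '[[1,0.9,0.25,-0.4,0,0,0],[1,0.9,0.25,-0.4,0,0,0],[1,0,0,0,0,0,0]]'
```

```text
t: 16.8
tcp_pos: [0.5489, -0.2164, 0.0676]
ee_rot: [-180.0, 25.0, 15.9]
force: [1.7, 0.5, -1.1]
width: 0.0145
finger_force: 78.6
t: 17.18
tcp_pos: [0.5499, -0.2163, 0.067]
ee_rot: [-180.0, 25.1, 15.9]
force: [-4.9, -1.2, 4.8]
width: 0.0146
finger_force: 78.8
```

```bash
python3 -m jog '[[1,0.9,0.25,-0.4,0,0,0],[1,0.4,0.1,-0.2,0,0,0],[1,0,0,0,0,0,0],[1,0,0,0,0,0,0],[1,0,0,0,0,0,0]]'; python3 g.py seat
```

```text
t: 17.8
tcp_pos: [0.5499, -0.2163, 0.067]
ee_rot: [-180.0, 25.2, 15.9]
force: [-13.9, -0.7, 13.5]
width: 0.0142
finger_force: 79.5
in-hand xyz mm [ 3.9  0.2 -2.5] pitch,yaw deg [-2.7   1.75] [0, 242] med 0.0021
gauge [ 0.5739 -0.2093  0.111 ] xaxis [ 0.8799  0.2818 -0.3826] tip [ 0.691  -0.1718  0.0602] tcp [ 0.5499 -0.2163  0.067 ] [-179.96   25.2    15.87]
```

The gauge stops firmly (about 19 N along the axis) exactly where predicted. The camera fit there is spoiled by tube points, so I ignore it. Now I draw it out.

```bash
python3 -m jog '[[1,-4.4,-1.2,2.1,0,0,0],[1,-8.7,-2.5,4.2,0,0,0],[1,-8.7,-2.5,4.2,0,0,0],[1,-8.7,-2.5,4.2,0,0,0],[1,-8.7,-2.5,4.2,0,0,0],[1,-8.7,-2.5,4.2,0,0,0],[1,-8.7,-2.5,4.2,0,0,0],[1,-8.7,-2.5,4.2,0,0,0],[1,-8.7,-2.5,4.2,0,0,0],[1,-8.7,-2.5,4.2,0,0,0],[1,-8.7,-2.5,4.2,0,0,0],[1,-8.7,-2.5,4.2,0,0,0],[1,-8.7,-2.5,4.2,0,0,0],[1,-8.7,-2.5,4.2,0,0,0],[1,0,0,0,0,0,0],[1,0,0,0,0,0,0]]'; python3 g.py out
```

```text
t: 19.9
tcp_pos: [0.4344, -0.2493, 0.123]
ee_rot: [-180.0, 25.0, 15.9]
force: [-0.2, 0.3, -1.1]
width: 0.0147
finger_force: 78.4
in-hand xyz mm [ 0.   0.3 -1. ] pitch,yaw deg [ 0.34 -0.18] [0, 184] med 0.0009
gauge [ 0.4555 -0.243   0.1701] xaxis [ 0.8701  0.2451 -0.4277] tip [ 0.5712 -0.2104  0.1132] tcp [ 0.4344 -0.2493  0.123 ] [-179.97   24.98   15.93]
```

```bash
python3 -m jog '[[1,0,0,15,0,0,0],[1,0,0,15,0.02,-0.07,0],[1,0,0,0,0.02,-0.07,0],[1,0,0,0,0.02,-0.07,0],[1,0,0,0,0.02,-0.07,0],[1,0,0,0,0.02,-0.07,0],[1,0,0,0,0.0193,-0.0697,0],[1,0,10,0,0,0,-0.028],[1,0,25,0,0,0,-0.028],[1,0,25,0,0,0,-0.028],[1,0,25,0,0,0,-0.028],[1,0,25,0,0,0,-0.028],[1,0,30,0,0,0,-0.028],[1,0,30,0,0,0,-0.028],[1,0,25,0,0,0,-0.028],[1,0,25,0,0,0,-0.028],[1,0,22,0,0,0,-0.025],[1,0,0,-30,0,0,0],[1,0,0,-15,0,0,0],[1,0,0,0,0,0,0]]'; python3 g.py mid
```

```text
t: 22.5
tcp_pos: [0.4337, -0.0076, 0.1077]
ee_rot: [-180.0, 0.1, 0.1]
force: [0.8, 0.0, -1.9]
width: 0.0147
finger_force: 78.4
in-hand xyz mm [ 0.8 -1.4 -0.1] pitch,yaw deg [0.42 0.67] [158, 240] med 0.0008
gauge [ 0.4346 -0.009   0.1606] xaxis [ 0.9999  0.0126 -0.0091] tip [ 0.5675 -0.0073  0.1594] tcp [ 0.4337 -0.0076  0.1077] [-1.8e+02  1.0e-01  5.0e-02]
```

```bash
python3 -m jog '[[1,15,0,0,0,0,0],[1,20,0,0,0,0,0],[1,20,0,0,0,0,0],[1,20,0,0,0,0,0],[1,15,0,0,0,0,0],[1,12,0,0,0,0,0],[1,10,0,0,0,0,0],[1,7,0,0,0,0,0],[1,0,0,0,0,0,0],[1,0,0,0,0,0,0],[1,0,0,0,0,0,0]]'; python3 g.py fin; python3 - <<'E'
import cv2;from bench import bot
p=cv2.imread("pics/fin_scene.png");cv2.imwrite("pics/fin_c.png",cv2.resize(p[110:290,150:390],(800,600)))
s=bot.state();print(s["force"],abs(s["qd"]).max())
E
```

```text
t: 23.98
tcp_pos: [0.553, -0.0074, 0.1081]
ee_rot: [180.0, -0.0, 0.1]
force: [0.9, -0.1, -2.2]
width: 0.0142
finger_force: 78.4
in-hand xyz mm [ 0.3 -0.6 -0.7] pitch,yaw deg [-0.06 -0.12] [13, 262] med 0.0007
gauge [ 0.5532 -0.0081  0.1604] xaxis [ 1.     -0.0012  0.0011] tip [ 0.6862 -0.0082  0.1605] tcp [ 0.553  -0.0074  0.1081] [ 1.7999e+02 -0.0000e+00  5.0000e-02]
[ 0.03196082 -0.63033681 -1.43949586] 0.13795837137116965
```

View pics/fin_c.png

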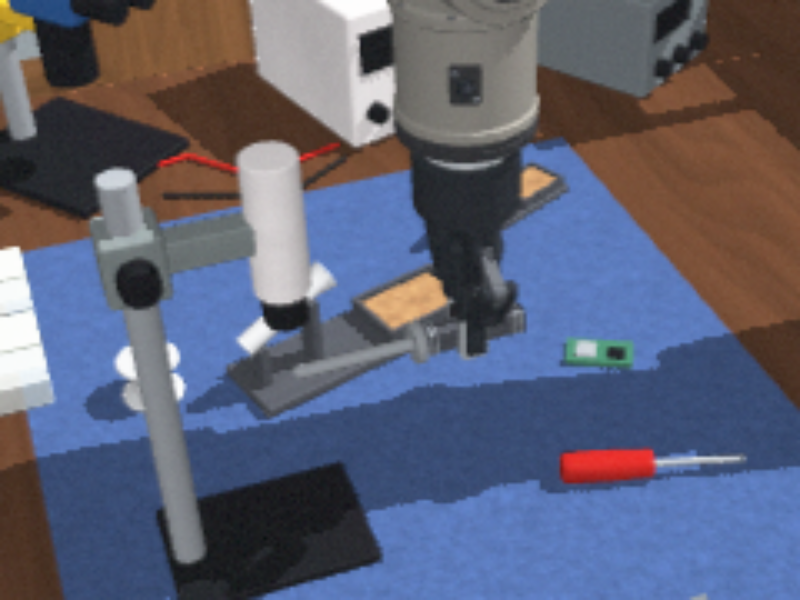

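The gauge is level, with its tip at crop (295,370), under the lens at (285,318). The fit puts the tip at (0.686,-0.008,0.160), on the lens's axis and 50 mm below it. The bystanders are where they were.

```bash
python3 -m jog '[[1,0,0,0,0,0,0],[1,0,0,0,0,0,0],[1,0,0,0,0,0,0]]'; python3 -c "
from bench import bot
print(bot.close_job())"
```

```text
t: 24.45
tcp_pos: [0.5532, -0.0074, 0.108]
ee_rot: [-180.0, -0.0, 0.1]
force: [0.1, 0.1, -1.7]
width: 0.0144
finger_force: 78.4
the job is handed in; nothing more can be done
None
```

I pushed the gauge into the tube to its collar stop and drew it fully out, then handed in after 24.5 s with it held level, its tip measured on the lens's axis 5 cm below the lens; no verdict came back.

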